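# Zero the gauge and clamp the glued knife block

### The arm

A 6-joint arm with a two-finger parallel gripper is mounted at the origin on the work surface. World frame = base frame: x ahead of the robot, y to its left, z up, the work surface at z = 0. Lengths are in m, angles in rad, forces in N, time in s.
With the tool pointing down it reaches from about 0.375 to 0.975 m from the base axis. Payload 3.8 kg.
Tool frame: the origin (TCP) lies at the very end of the fingers, on their centre line; the grasp point (between the pads) lies 19 mm behind it (bot.tcp_to_grasp is the z of the grasp point in the tool frame, in m); z points along the fingers, y is the direction in which the jaws open and shut (so a half turn about z gives the same grasp; the last joint's range is limited). The gripper opens to 85 mm and grips with 20 to 120 N. Pads are 22 mm wide; open, the fingers measure 114 mm over their backs; the gripper's body (76 mm by 85 mm) begins 54 mm behind the grasp point. The pads swing forward as they close: fully open they stand 13 mm farther back than shut.
Start: joints at [1.124, 0.264, 1.604, -0, 1.274, -0.037], TCP at [0.269, 0.619, 0.231] pointing down, gripper open.
Joint ranges: [-2.63, 2.63], [-0.94, 2.18], [0.31, 2.57], [-1.31, 4.45], [0, 2.66], [-2.55, 2.55]. Speed limits (rad/s): [2.57, 2.57, 3.14, 3.14, 3.14, 3.14].

### API

Orientations are given as a rotation vector (axis times angle).
In Python, from workcell import status, vision, job, bot gives the robot as it stands.
- The arm moves only by the tool apply_moves, never from a script. Its argument "deltas" is a list of rows, each a list of 7 numbers: the shift along the tool's x, y, z in m, then the turn, a rotation vector about the tool's x, y, z in rad, then the closure, from 0 (fully open) to 1 (shut). In form: [[x, y, z, rx, ry, rz, jaw], ...]. A call has 1 to 8 rows; each row is the pose to reach, as a shift and turn from the pose commanded when the call began, along the tool's axes at that moment; what a row does not reach only later rows make up. A row lasts 1/12 s, in which the tool goes at most 41.7 mm and 7.16 degrees, less where a joint would pass 70% of its speed; a pose out of reach is approached as far as the arm can. A call with a gripper value outside its range is refused whole. The fingers move at their own pace and stop on an object; "squeeze" is the grip in N (left out, the last holds). Time passes only in rows, so rows that repeat a pose let the fingers close. It gives the time, the measured TCP pose, the force and the opening at its end, in the units of the state.
- status.read_state(): the state, without advancing time (a new reading comes with each control period).
- vision.read_camera(name): name is "side" or "top" or "wrist"; returns the picture (480x640x3 uint8, red, green, blue); there is no depth.
- vision.get_calibration(name): a dict with "fov_y" (degrees; the focal length in pixels is half the picture's height over the tangent of half this angle, whatever the lens; pixels are square), "cx", "cy" (the principal point, pixels), "k1" (the pictures are not rectified: a ray, as slopes to the right and down, at radius r is drawn at 1 + k1 r^2 times it, then the intrinsics apply), "R" (3x3) and "t" (3): a world point X has camera coordinates R X + t; the wrist camera has in their place "tool_from_camera" (4x4, takes a point from camera to tool coordinates, whose origin is the TCP and whose axes are the flange's). Camera axes: x right, y down, z forward; pixel columns grow to the right and rows downward; lengths in m; the calibration is good to about 2 mm. A picture is of the moment at which its call begins: read the wrist's pose just before it. get_calibration takes no time and is no camera call.
- job.finish_job(): hands the job in, once; it reports no verdict.
The state is a dict: "time": time; "q": joint angles; "joint_vel": joint speeds; "joint_torque": joint torques, N m; "tool_pos": TCP position; "tcp_rot": TCP orientation; "wrist_force": force on the tool from outside, world axes, zero at the start; "torque": the same for the moment, N m; "width": opening from 0.0 (shut) to 1.0 (fully open).
Only numpy, scipy, OpenCV 4.12 (cv2) and the standard library are available. Lean on these libraries where they do the work, as an engineer would, in place of code of your own. Each camera call takes 0.05 s, during which the arm holds its last target. There are 200 camera calls.

### The job

A glued wooden knife block sits in the ratchet bench clamp: first turn the round gauge's bezel until its zero mark lines up with the resting needle, and let go of it. Then squeeze the trigger against the upright handle, again and again, until the jaw has met the block and the needle stands inside the dark band on the bezel, but never well past it, which would crush the joint. Move the jaw only with the trigger, leave everything else on the worktop where it is, and finish while still holding the trigger squeezed fully home against the handle.

Things in the scene. Friction and masses are not known exactly. Their poses are not given: they have to be found in the camera images.
- bezel_grip (a point): the gauge's bezel: knurled aluminium disc, 56 mm in diameter, 22 mm tall plus a 3 mm rim, axis vertical, on the grey anvil post at the clamp's +x end; turns with 0.06 N m of friction and stays where left; gripped across from above. The point is on its axis, 12 mm above its underside, which is 2 mm above the post's top (50 by 64 mm, 85 mm above the worktop). Its axes turn with it
- bezel (a joint): turn of the bezel in rad, growing clockwise seen from above; at 0 the zero mark points along the clamp's +x, to the resting needle
- zero_mark (a point): the bezel's zero mark: a thick black radial bar on the white dial's edge; the point lies 20 mm from the gauge's axis and turns with the bezel. The dark band on the bezel's rim runs from 0.80 to 1.64 rad clockwise of this mark
- needle_tip (a point): tip of the gauge's thin black needle, 20 mm from the gauge's axis, at the height of the zero mark; the needle turns clockwise by 0.12 rad per newton of clamping force on the anvil (96 rad per metre of anvil travel)
- rest_tip (a point): where the needle's tip stands when nothing presses on the anvil (20 mm from the gauge's axis, towards the clamp's +x end, same height, fixed). The zero mark is brought here: always clockwise from its start, by 0.4 to 1.45 rad
- handle_grip (a point): the clamp's fixed upright handle: black, 16 mm (along the clamp) by 26 mm, top 175 mm above the worktop; the point is on its centre line, 155 mm above the worktop. Its axes are the clamp's: x runs along the clamp from handle to gauge (bezel's axis 301.5 mm away along x), z up. The clamp is fixed to the worktop
- trigger_grip (a point): the trigger: a grey lever 14 mm (along the clamp) by 24 mm beside the handle, on the anvil's side, hinged 59 mm below this point, its top 15 mm above it. The point is on its centre line, 154 mm above the worktop. Released it leans 0.15 rad away from the handle, home 0.15 rad towards it: 56 mm over both released, 38 mm home. Below, the clamp body tops out 110 mm above the worktop
- trigger (a joint): trigger angle in rad: 0 released (a spring returns it), 0.30 fully squeezed home towards the handle, where it stops. Squeezing takes 10 to 20 N at the grip point. The first full squeeze drives the jaw 2 to 9 mm forward, each further one about 7 mm; let it return fully (to 0) before the next; on the return the jaw stays where it is (14 N of friction)
- jaw (a joint): travel of the moving jaw in m, growing towards the block
- jaw_face (a point): centre of the moving jaw's rubber face (50 by 42 mm), 38 mm above the worktop; it looks along the clamp's +x to the block
- block_center (a point): centre of the wooden knife block, 69 mm along the clamp, 70 mm across, 50 mm tall, of two glued halves; it lies loose on the clamp's bed (12 mm above the worktop) between jaw and anvil, its +x face 0 to 2 mm from the anvil
- anvil (a joint): how far the sprung anvil plate behind the block is pressed back, in m: 0 free, 0.8 N per mm; the band on the gauge is 7 to 14 N, that is 0.0083 to 0.0171
- glue: white glue bottle, 44 mm wide, 120 mm tall, standing beside the clamp on the robot's side; bystander, origin at its underside
- offcut: wooden offcut 90 by 35 by 20 mm, lying beside the clamp on the far side; bystander, origin at its underside
- driver: screwdriver lying on the worktop; bystander
- mug: blue mug, 80 mm wide, 95 mm tall; bystander, origin at its underside
- tin: steel tin, 68 mm wide, 115 mm tall; bystander, origin at its underside
- plate: white plate, 200 mm wide, 20 mm tall; bystander, origin at its underside
There are look-alikes about, which are no part of the job. What is shaped like the part that bears block_center but purple or white is not meant.

How it is judged:
By the outcome, as a careful person would: the job done as asked, in the order asked, and still so for the second after the job is handed in, while the arm keeps its last pose, push and grip.
It also fails if it takes over 54 s, if anything falls off the work surface, if the arm or the gripper's body presses on something with over 40 N, if the wrist force passes 120 N, or if a joint passes its speed limit or range.

## Working session

There is one attempt and no reset: what is moved stays moved. The work goes in short steps, Python scripts to look and compute and a tool call to move; the robot and the scene stay as the last step left them, time stands still between calls to the robot, and variables do not carry over. Pictures are saved under pics/ and viewed, about 8 in all and at most 12, crops included, and the job is handed in when it is done.

Besides the shell and the picture viewer there is one more tool, called as name(argument=value, ...) on one line, values as JSON. apply_moves: Moves the arm, as the interface text tells. Its arguments: {"type":"object","properties":{"deltas":{"type":"array","items":{"type":"array","items":{"type":"number"}}},"squeeze":{"type":"number"}},"required":["deltas"]}

```bash
ls; mkdir -p pics; cat > h.py <<'E'
import numpy as np, cv2
from scipy.spatial.transform import Rotation as Ro
from workcell import status, vision, job, bot
def cam(name):
    s=status.read_state(); im=vision.read_camera(name); c=vision.get_calibration(name)
    f=240/np.tan(np.radians(c['fov_y'])/2)
    if 'R' in c: R=np.array(c['R']);t=np.array(c['t'])
    else:
        T=np.eye(4);T[:3,:3]=Ro.from_rotvec(s['tcp_rot']).as_matrix();T[:3,3]=s['tool_pos']
        M=np.linalg.inv(T@np.array(c['tool_from_camera']));R=M[:3,:3];t=M[:3,3]
    return im,dict(f=f,cx=c['cx'],cy=c['cy'],k=c['k1'],R=R,t=t)
def proj(C,X):
    p=np.atleast_2d(X)@C['R'].T+C['t'];u=p[:,:2]/p[:,2:]
    u=u*(1+C['k']*(u**2).sum(1,keepdims=True));return u*C['f']+[C['cx'],C['cy']]
def ray(C,uv):
    d=(np.array(uv,float)-[C['cx'],C['cy']])/C['f'];u=d.copy()
    for _ in range(20):u=d/(1+C['k']*(u@u))
    return -C['R'].T@C['t'],C['R'].T@np.array([*u,1])
def plane(C,uv,z):
    o,d=ray(C,uv);return o+d*(z-o[2])/d[2]
def tri(*cs):
    A=0;b=0
    for C,uv in cs:
        o,d=ray(C,uv);d/=np.linalg.norm(d);P=np.eye(3)-np.outer(d,d);A=A+P;b=b+P@o
    X=np.linalg.solve(A,b);return X,[np.round(proj(C,X)[0]-uv,1) for C,uv in cs]
def save(n,im,s=1):cv2.imwrite('pics/'+n,cv2.resize(im[...,::-1],None,fx=s,fy=s,interpolation=cv2.INTER_CUBIC))
E
python3 - <<'E'
from h import *
for n in('side','top','wrist'):
    im,C=cam(n);np.save(n+'0.npy',im);print(n,C)
    save(n+'0.png',im)
print(status.read_state(),bot.tcp_to_grasp)
E
```

```text
pics
side {'f': np.float64(572.7848592047573), 'cx': 315.1625379457865, 'cy': 231.31563204216326, 'k': -0.03429517284916654, 'R': array([[ 0.93490997, -0.35487718,  0.00235113],
       [-0.19297712, -0.51392827, -0.83584542],
       [ 0.29783077,  0.78098651, -0.54895984]]), 't': array([-0.5278214 ,  0.20365677,  1.3077896 ])}
top {'f': np.float64(576.8471415172181), 'cx': 316.62240189376945, 'cy': 237.6758437063191, 'k': -0.08310848703011986, 'R': array([[-0.02162189, -0.99947164, -0.0242681 ],
       [-0.98292233,  0.02568832, -0.18221912],
       [ 0.18274625,  0.01991374, -0.98295842]]), 't': array([0.00535559, 0.53631056, 1.41106286])}
wrist {'f': np.float64(363.0773038108316), 'cx': 320.96950876651647, 'cy': 240.06765804268935, 'k': 0.016759816238125242, 'R': array([[ 0.39828301,  0.91725872, -0.00266036],
       [ 0.87127681, -0.37740721,  0.31375231],
       [ 0.286788  , -0.12728012, -0.94950114]]), 't': array([-0.6737103 , -0.04013274,  0.3805653 ])}
{'time': 0.15, 'q': array([ 1.12410363e+00,  2.64602275e-01,  1.60507944e+00, -2.52997816e-05,
        1.27373508e+00, -3.69249583e-02]), 'joint_vel': array([-0.00095562, -0.00166223, -0.00455098, -0.00095137,  0.00120772,
       -0.00084316]), 'joint_torque': array([ 2.73423275e-04, -5.15907025e+01, -3.67957342e+01,  8.04904107e-05,
        8.02858063e-03, -2.01841982e-05]), 'tool_pos': array([0.26868807, 0.6185773 , 0.23022277]), 'tcp_rot': array([-6.39072134e-01, -3.07548152e+00,  2.79072614e-03]), 'wrist_force': array([ 0.60049109,  0.31599866, -0.53507171]), 'torque': array([ 0.03555984, -0.00010664, -0.03726072]), 'width': 1.0000500669187564} -0.0187
```

View pics/top0.png

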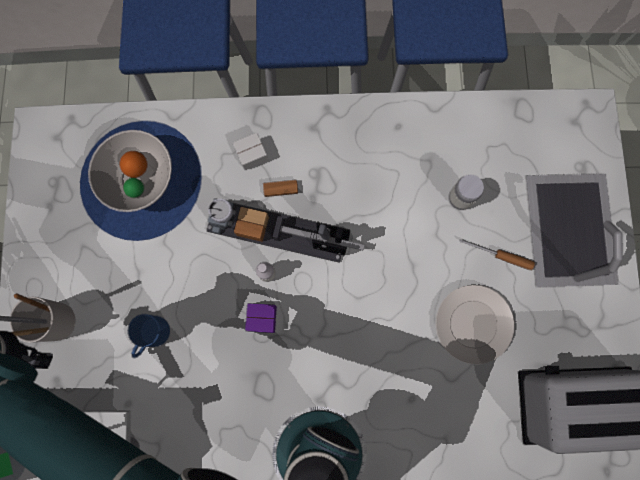

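View pics/side0.png

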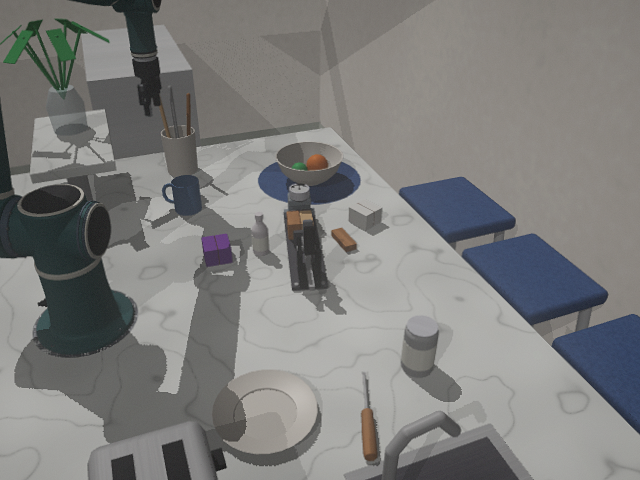

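The top view shows the gauge at about (219,211) and the handle end at about (340,240). The side view shows the clamp at about (300,240). I'll crop both.

```bash
python3 - <<'E'
from h import *
a=np.load('top0.npy')[190:265,200:390];b=np.load('side0.npy')[175:295,240:350]
a=cv2.resize(a,(760,300),interpolation=cv2.INTER_CUBIC);b=cv2.resize(b,(275,300),interpolation=cv2.INTER_CUBIC)
c=cv2.resize(np.load('side0.npy')[175:225,275:325],(300,300),interpolation=cv2.INTER_CUBIC)
o=np.zeros((600,760,3),np.uint8);o[:300]=a;o[300:,:275]=b;o[300:,300:600]=c;save('crop.png',o)
_,C=cam('top')
for uv,z in(((219,209),.11),((345,240),.11),((320,230),.175),((265,269),.1),((282,187),.01)):print(uv,plane(C,uv,z))
E
```

```text
(219, 209) [0.60314513 0.23032344 0.11      ]
(345, 240) [ 0.51749451 -0.07723159  0.11      ]
(320, 230) [ 0.53079308 -0.01819862  0.175     ]
(265, 269) [0.45288674 0.1184112  0.1       ]
(282, 187) [0.68258273 0.0821713  0.01      ]
```

View pics/crop.png

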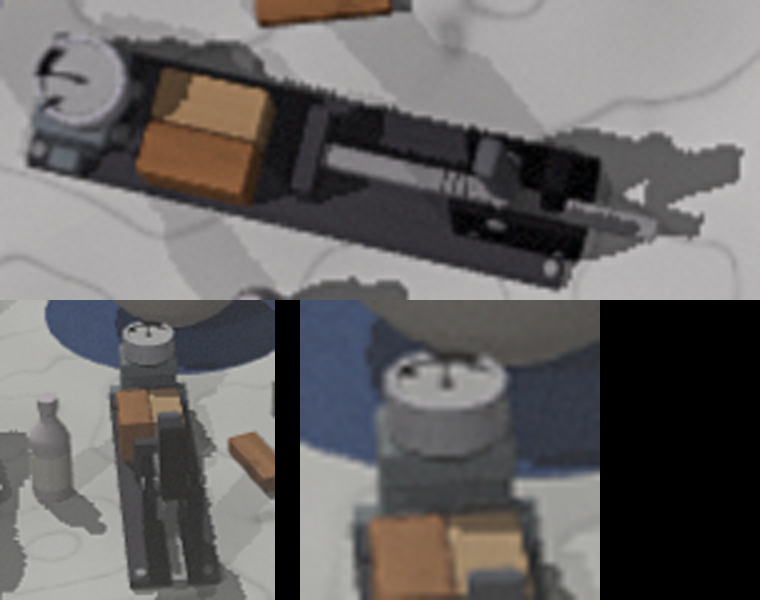

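```bash
cat >> h.py <<'E'
def go(p,psi,extra=0):
    """deltas from current pose to TCP p with tool down, tool-x heading psi"""
    s=status.read_state();R=Ro.from_rotvec(s['tcp_rot']).as_matrix()
    T=np.array([[np.cos(psi),np.sin(psi),0],[np.sin(psi),-np.cos(psi),0],[0,0,-1]])
    return np.round(np.r_[R.T@(np.array(p)-s['tool_pos']),Ro.from_matrix(R.T@T).as_rotvec()],4)
E
python3 - <<'E'
from h import *
s=status.read_state();R=Ro.from_rotvec(s['tcp_rot']).as_matrix();print(R.round(3));print(np.round(vision.get_calibration('wrist')['tool_from_camera'],4))
# tool y heading = psi-90deg
for psi in (1.364-1.571+d for d in(-.35,0,.35)):print(psi,go([.60,.2,.30],psi),go([.60,.2,.30],psi+np.pi))
E
```

```text
[[-0.917  0.398 -0.001]
 [ 0.398  0.917 -0.001]
 [ 0.    -0.001 -1.   ]]
[[ 1.000e-04 -9.495e-01 -3.138e-01  8.140e-02]
 [ 1.000e+00  3.000e-04 -6.000e-04  1.000e-04]
 [ 6.000e-04 -3.138e-01  9.495e-01 -1.421e-01]
 [ 0.000e+00  0.000e+00  0.000e+00  1.000e+00]]
-0.5569999999999998 [-4.7060e-01 -2.5220e-01 -6.9200e-02 -1.0000e-04 -2.1000e-03 -2.9944e+00] [-4.706e-01 -2.522e-01 -6.920e-02 -1.400e-03  1.000e-04  1.472e-01]
-0.20699999999999985 [-4.7060e-01 -2.5220e-01 -6.9200e-02 -3.0000e-04  2.1000e-03  2.9388e+00] [-4.706e-01 -2.522e-01 -6.920e-02 -1.400e-03 -2.000e-04 -2.028e-01]
0.14300000000000013 [-4.7060e-01 -2.5220e-01 -6.9200e-02 -6.0000e-04  1.8000e-03  2.5888e+00] [-4.706e-01 -2.522e-01 -6.920e-02 -1.400e-03 -4.000e-04 -5.528e-01]
```

apply_moves(deltas=[[0,0,-0.04,0,0,0,0],[-0.04,-0.02,-0.07,0,0,0,0],[-0.08,-0.04,-0.07,0,0,0,0],[-0.12,-0.06,-0.07,0,0,-0.04,0],[-0.155,-0.08,-0.07,0,0,-0.08,0],[-0.19,-0.1,-0.07,0,0,-0.12,0],[-0.225,-0.12,-0.07,0,0,-0.16,0],[-0.26,-0.14,-0.07,0,0,-0.2,0]])

```text
time: 0.87
tool_pos: [0.4457, 0.3942, 0.3012]
tcp_rot: [0.325, 3.125, 0.0]
wrist_force: [1.2, 0.1, -0.1]
width: 0.997
```

apply_moves(deltas=[[-0.035,-0.02,0,0,0,0,0],[-0.07,-0.04,0,0,0,0,0],[-0.105,-0.06,0,0,0,0,0],[-0.14,-0.08,0,0,0,0,0],[-0.175,-0.095,0,0,0,0,0],[-0.21,-0.112,0,0,0,0,0],[-0.21,-0.112,0,0,0,0,0],[-0.21,-0.112,0,0,0,0,0]])

```text
time: 1.53
tool_pos: [0.6282, 0.2409, 0.3003]
tcp_rot: [-0.334, -3.122, 0.001]
wrist_force: [-0.2, 0.0, 0.5]
width: 1.0
```

```bash
python3 - <<'E'
from h import *
im,C=cam('wrist');np.save('w1.npy',im);import pickle;pickle.dump(C,open('w1.pkl','wb'));save('w1.png',im);s=status.read_state();print(s['tool_pos'],s['q'],s['time'])
E
```

```text
[0.62708528 0.24212468 0.30050007] [ 3.31103504e-01  2.27377507e-01  1.52284070e+00  6.32175624e-04
  1.39293194e+00 -1.02822729e+00] 1.5833
```

View pics/w1.png

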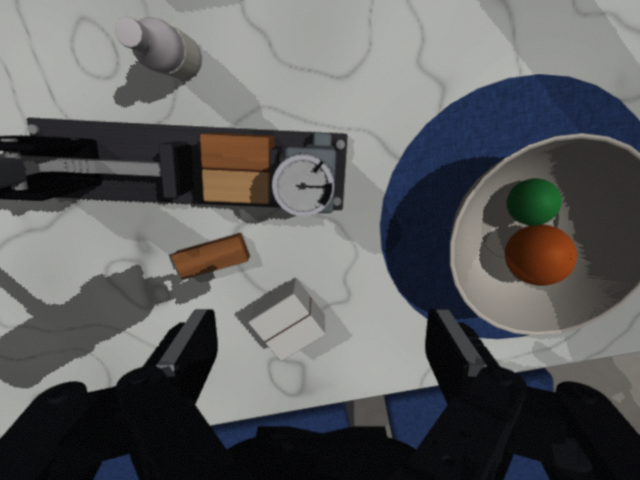

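The wrist view shows the gauge at (303,186). Its needle points right, along clamp +x, the zero mark is at about (320,168), and the band is lower right. The handle end runs off the left edge.

```bash
python3 - <<'E'
from h import *
import pickle
im=np.load('w1.npy');C=pickle.load(open('w1.pkl','rb'))
def circ(im,c,r0,r1,p2=12):
    x,y=c;w=r1*2;g=cv2.cvtColor(im[y-w:y+w,x-w:x+w],cv2.COLOR_RGB2GRAY);k=4
    g=cv2.resize(g,None,fx=k,fy=k,interpolation=cv2.INTER_CUBIC)
    h=cv2.HoughCircles(g,cv2.HOUGH_GRADIENT_ALT,1.5,400,param1=150,param2=.6,minRadius=r0*k,maxRadius=r1*k)
    return None if h is None else [(q[:3]-[0,0,0])/k+[x-w,y-w,0] for q in h[0][:3]]
cw=circ(im,(303,186),24,36);print(cw)
t=np.load('top0.npy');_,T=cam('top');ct=circ(t,(220,210),9,16);print(ct)
p=cw[0][:2] if cw else (303,185.5)
q=ct[0][:2] if ct else (220.5,209.7)
print(tri((C,p),(T,q)));P=plane(C,p,.112);print(P,plane(T,q,.112))
# bed edge lines
for a,b in(((35,119),(345,134)),((60,206),(342,210))):
    A=plane(C,a,.012);B=plane(C,b,.012);print(A,B,np.arctan2(*(B-A)[[1,0]]))
N=plane(C,(333,187),.112);Z=plane(C,(321,167),.112)
print('needle',np.arctan2(*(N-P)[[1,0]]),'zero',np.arctan2(*(Z-P)[[1,0]]))
x,y=303,186;save('g1.png',im[y-45:y+45,x-60:x+60],6)
E
```

```text
None
None
(array([0.60300636, 0.22874826, 0.09968052]), [array([-0.1,  0.8]), array([-0.1,  0.3])])
[0.60034945 0.23003778 0.112     ] [0.60078303 0.2261935  0.112     ]
[ 0.48117113 -0.05334985  0.012     ] [0.5688698  0.28146834 0.012     ] 1.3146220484169941
[ 0.57880324 -0.06949709  0.012     ] [0.6549954  0.26099796 0.012     ] 1.3442156165784875
needle 1.3076562041023607 zero 2.1498524822432414
```

View pics/g1.png

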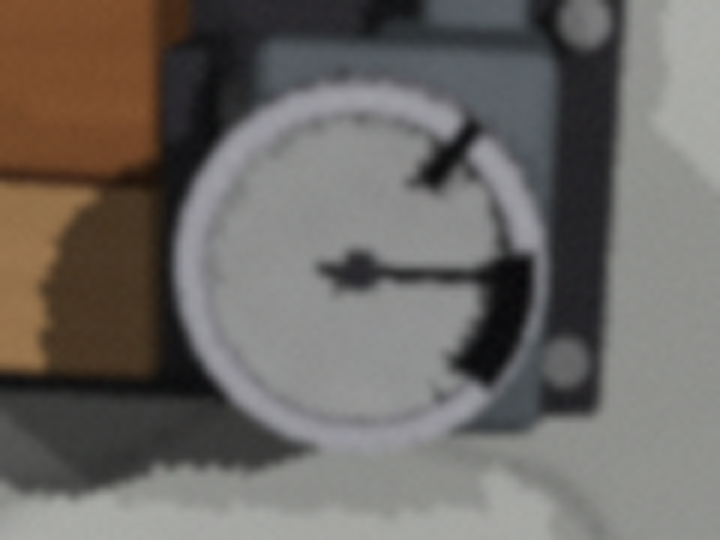

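```bash
python3 - <<'E'
from h import *
import pickle
C=pickle.load(open('w1.pkl','rb'))
f=lambda a,b:(243+a/6,141+b/6)
a=lambda A,B:np.arctan2(*(B-A)[[1,0]])
P=plane(C,f(360,266),.112);D=plane(C,f(357,269),.11)
print(P,D)
for q in((505,274),(450,152),(475,128),(530,255),(475,375)):
    X=plane(C,f(*q),.11);print(q,a(D,X),np.linalg.norm(X-D))
print(go([.6,.229,.2],3.356))
E
```

```text
[0.60020096 0.23007239 0.112     ] [0.60086271 0.22934783 0.11      ]
(505, 274) 1.3239368813434225 0.02267156255084893
(450, 152) 2.248223449632192 0.02271025294494504
(475, 128) 2.223385753683869 0.027840707143299764
(530, 255) 1.4386392105069905 0.026548930725754077
(475, 375) 0.6171777140413135 0.024490749301435445
[ 2.280e-02 -1.910e-02  1.008e-01  2.000e-04 -1.400e-03 -4.246e-01]
```

apply_moves(deltas=[[0.006,-0.005,0.025,0,0,-0.1,0],[0.012,-0.01,0.05,0,0,-0.2,0],[0.018,-0.015,0.075,0,0,-0.3,0],[0.0228,-0.0191,0.1,0,0,-0.4246,0],[0.0228,-0.0191,0.1,0,0,-0.4246,0],[0.0228,-0.0191,0.1,0,0,-0.4246,0]])

```text
time: 2.13
tool_pos: [0.5984, 0.2296, 0.1999]
tcp_rot: [0.334, -3.12, 0.001]
wrist_force: [0.3, 0.2, -0.4]
width: 0.998
```

```bash
python3 - <<'E'
from h import *
im,C=cam('wrist');np.save('w2.npy',im);import pickle;pickle.dump(C,open('w2.pkl','wb'));s=status.read_state();print(s['tool_pos'],s['q'],s['wrist_force'],s['time'])
u=proj(C,[.6,.2295,.111])[0];print(u);x,y=u.astype(int);a,b=max(y-75,0),max(x-100,0);print(b,a);save('w2.png',im[a:a+150,b:b+200],4)
E
```

```text
[0.60033696 0.2300296  0.20218017] [ 3.27054198e-01  2.22509192e-01  1.70928757e+00  2.31430986e-04
  1.20917626e+00 -1.45690721e+00] [ 0.11347515 -0.60691865  0.69688267] 2.1833
[319.76262991 249.76273368]
219 174
```

View pics/w2.png

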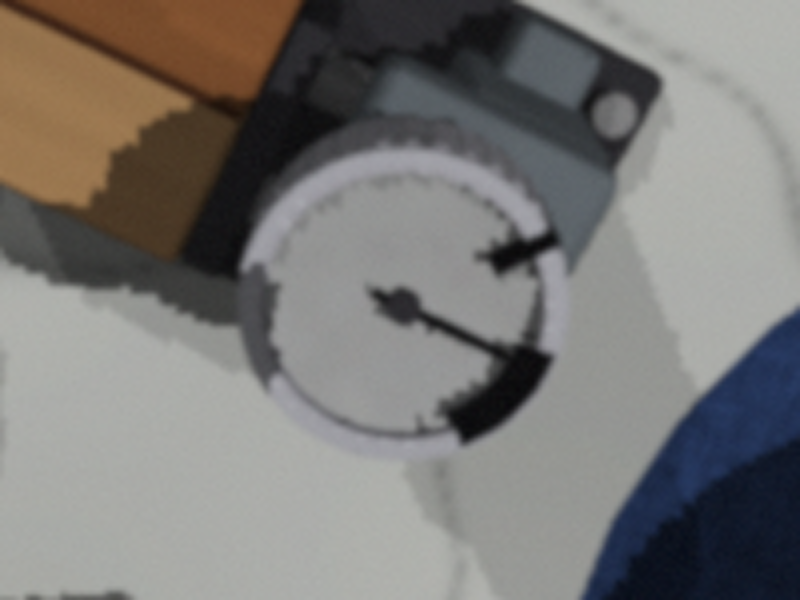

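```bash
python3 - <<'E'
from h import *
import pickle
C1=pickle.load(open('w1.pkl','rb'));C=pickle.load(open('w2.pkl','rb'))
f=lambda a,b:(219+a/4,174+b/4)
a=lambda A,B:np.arctan2(*(B-A)[[1,0]])
print(tri((C1,(303,185.5)),(C,f(404,303))))
D=plane(C,f(403,305),.11);print(plane(C,f(404,302),.112),D)
for q in((512,357),(515,257),(555,241),(555,358),(460,440)):
    X=plane(C,f(*q),.11);print(q,a(D,X),np.linalg.norm(X-D))
print(go([.6003,.2295,.088],3.356))
E
```

```text
(array([0.60084805, 0.2297875 , 0.10855536]), [array([ 0. , -0.1]), array([-0.1,  0. ])])
[0.59943432 0.22954513 0.112     ] [0.60069348 0.22963702 0.11      ]
(512, 357) 1.3155069292839248 0.020972943959980624
(515, 257) 2.2112069863341386 0.02067023779788329
(555, 241) 2.204593643514419 0.02786607627391982
(555, 358) 1.42988537330117 0.027827943794427278
(460, 440) 0.5912127188981123 0.026984367368656555
[ 0.0002 -0.0005  0.1142  0.0003  0.0006 -0.0013]
```

apply_moves(deltas=[[0,0,0.035,0,0,0,0],[0,0,0.07,0,0,0,0],[0,0,0.1,0,0,0,0],[0,-0.0005,0.112,0,0,0,0],[0,-0.0005,0.112,0,0,0,0]])

```text
time: 2.6
tool_pos: [0.5996, 0.2283, 0.0874]
tcp_rot: [0.335, -3.12, 0.001]
wrist_force: [-0.1, 0.2, -0.5]
width: 0.999
```

apply_moves(deltas=[[0,0,0,0,0,0,0.6],[0,0,0,0,0,0,0.6],[0,0,0,0,0,0,0.6],[0,0,0,0,0,0,0.6],[0,0,0,0,0,0,0.6],[0,0,0,0,0,0,0.6]], squeeze=25)

```text
time: 3.1
tool_pos: [0.6033, 0.2296, 0.0931]
tcp_rot: [-0.335, 3.118, 0.003]
wrist_force: [-1.0, 0.9, 6.1]
width: 0.642
```

apply_moves(deltas=[[0,0,-0.006,0,0,0,0.6],[0,0,-0.006,0,0,0.1,0.6],[0,0,-0.006,0,0,0.22,0.6],[0,0,-0.006,0,0,0.34,0.6],[0,0,-0.006,0,0,0.46,0.6],[0,0,-0.006,0,0,0.58,0.6],[0,0,-0.006,0,0,0.7,0.6],[0,0,-0.006,0,0,0.7,0.6]])

```text
time: 3.77
tool_pos: [0.6028, 0.2284, 0.0937]
tcp_rot: [0.762, 3.044, 0.002]
wrist_force: [11.3, 3.2, -16.8]
width: 0.637
```

```bash
python3 - <<'E'
from h import *
im,C=cam('wrist');import pickle;pickle.dump(C,open('w3.pkl','wb'));s=status.read_state();print(s['tool_pos'],s['tcp_rot'],s['q'],s['wrist_force'],s['torque'],s['time'])
u=proj(C,[.6,.2295,.111])[0];print(u);x,y=u.astype(int);a,b=max(y-75,0),max(x-100,0);print(b,a);save('w3.png',im[a:a+150,b:b+200],4)
E
```

```text
[0.60275664 0.22843147 0.09370131] [7.55761188e-01 3.04543410e+00 2.32057810e-03] [ 3.24038761e-01  3.18734112e-01  1.80097234e+00 -9.22873740e-04
  1.01790114e+00 -7.59778307e-01] [  9.428386     2.99507374 -14.94907393] [ 0.18263853 -1.54303195 -0.08027054] 3.8167
[320.29484572 329.92146024]
220 254
```

View pics/w3.png

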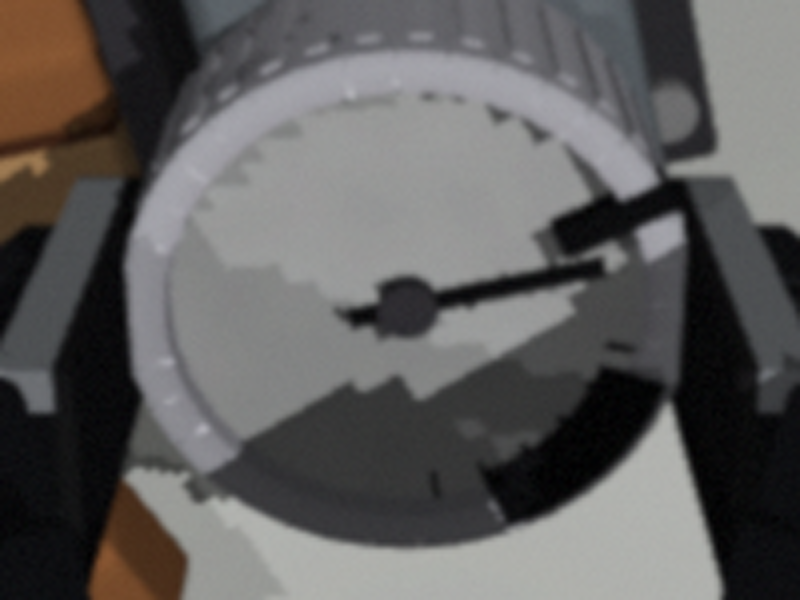

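```bash
python3 - <<'E'
from h import *
import pickle
C=pickle.load(open('w3.pkl','rb'))
f=lambda a,b:(220+a/4,254+b/4)
a=lambda A,B:np.arctan2(*(B-A)[[1,0]])
D=plane(C,f(408,306),.11);print(D)
for q in((600,267),(570,235),(670,196),(665,375),(500,515)):
    X=plane(C,f(*q),.11);print(q,a(D,X),np.linalg.norm(X-D))
E
```

```text
[0.60111115 0.22967413 0.11      ]
(600, 267) 1.3093624050067711 0.019384828742363778
(570, 235) 1.5465549238054246 0.01768949090914133
(670, 196) 1.5298273937911826 0.028102866940164173
(665, 375) 0.7816723064329858 0.027162982021266813
(500, 515) -0.12305608537398376 0.026878067372537517
```

apply_moves(deltas=[[0,0,0.004,0,0,0.07,0.6],[0,0,0.004,0,0,0.14,0.6],[0,0,0.004,0,0,0.21,0.6],[0,0,0.004,0,0,0.212,0.6],[0,0,0.004,0,0,0.212,0.6]])

```text
time: 4.23
tool_pos: [0.6027, 0.2283, 0.0935]
tcp_rot: [1.069, 2.95, 0.003]
wrist_force: [2.3, -1.2, 5.7]
width: 0.633
```

apply_moves(deltas=[[0,0,0,0,0,0,0],[0,0,0,0,0,0,0],[0,0,0,0,0,0,0],[0,0,0,0,0,0,0],[0,0,-0.03,0,0,0,0],[0,0,-0.07,0,0,0,0],[0,0,-0.1,0,0,0,0],[0,0,-0.1,0,0,0,0]])

```text
time: 4.9
tool_pos: [0.6051, 0.23, 0.1997]
tcp_rot: [1.069, 2.944, 0.013]
wrist_force: [1.3, 1.1, 0.7]
width: 0.999
```

```bash
python3 - <<'E'
from h import *
im,C=cam('wrist');import pickle;pickle.dump(C,open('w4.pkl','wb'));s=status.read_state();print(s['tool_pos'],s['tcp_rot'],s['q'],s['wrist_force'],s['time'])
u=proj(C,[.601,.2297,.11])[0];print(u);x,y=u.astype(int);a,b=max(y-60,0),max(x-80,0);print(b,a);save('w4.png',im[a:a+120,b:b+160],5)
E
```

```text
[0.60380031 0.22951396 0.19653753] [1.07004963 2.94627629 0.00917237] [ 3.24577701e-01  2.26707159e-01  1.71489307e+00  2.25802626e-04
  1.19086620e+00 -5.49553052e-01] [ 0.34160815  0.38965099 -0.27834403] 4.95
[315.71030643 241.73256787]
235 181
```

View pics/w4.png

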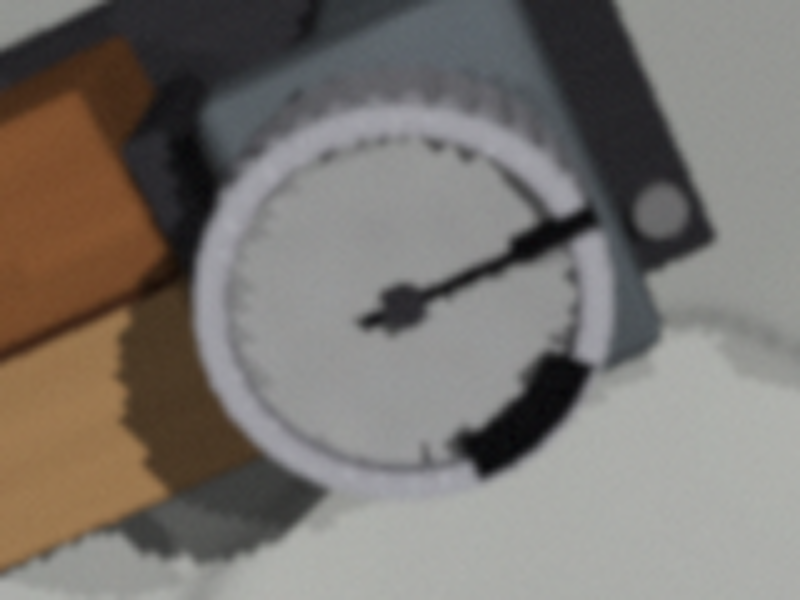

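The needle now runs straight through the zero mark, at (592,217) as seen from the pivot at (403,306), and the bezel is released. Next is the handle end.

```bash
python3 - <<'E'
from h import *
print(go([.535,-.045,.33],2.889))
E
```

```text
[-0.124  -0.2536 -0.1349  0.0067  0.0063 -0.4442]
```

apply_moves(deltas=[[0,0,-0.04,0,0,0,0],[0,0,-0.08,0,0,0,0],[-0.015,-0.03,-0.11,0,0,-0.07,0],[-0.03,-0.06,-0.135,0,0,-0.14,0],[-0.047,-0.095,-0.135,0,0,-0.22,0],[-0.064,-0.13,-0.135,0,0,-0.3,0],[-0.081,-0.165,-0.135,0.003,0.003,-0.38,0],[-0.098,-0.2,-0.135,0.006,0.006,-0.444,0]])

```text
time: 5.62
tool_pos: [0.5461, 0.0107, 0.3249]
tcp_rot: [-0.388, -3.108, 0.006]
wrist_force: [-0.0, -0.2, 0.4]
width: 0.998
```

apply_moves(deltas=[[-0.008,-0.035,0,0,0,0,0],[-0.01,-0.056,0,0,0,0,0],[-0.01,-0.056,0,0,0,0,0],[-0.01,-0.056,0,0,0,0,0]])

```text
time: 5.95
tool_pos: [0.5424, -0.0454, 0.3249]
tcp_rot: [-0.399, -3.106, 0.005]
wrist_force: [-0.4, -0.0, -0.5]
width: 0.997
```

```bash
python3 - <<'E'
from h import *
im,C=cam('wrist');np.save('w5.npy',im);import pickle;pickle.dump(C,open('w5.pkl','wb'));s=status.read_state();print(s['tool_pos'],s['tcp_rot'],s['q'],s['time'])
u=proj(C,[.526,-.062,.175])[0];print(u);x,y=u.astype(int);a,b=max(y-110,0),max(x-150,0);print(b,a);save('w5.png',im[a:a+220,b:b+300],2.6)
E
```

```text
[ 0.54270165 -0.0445065   0.3251431 ] [-0.39693988 -3.10655563  0.00434878] [-0.12580299 -0.02240089  1.75186996 -0.00279547  1.42190494 -1.44199855] 6.0
[297.28557716 210.86819659]
147 100
```

View pics/w5.png

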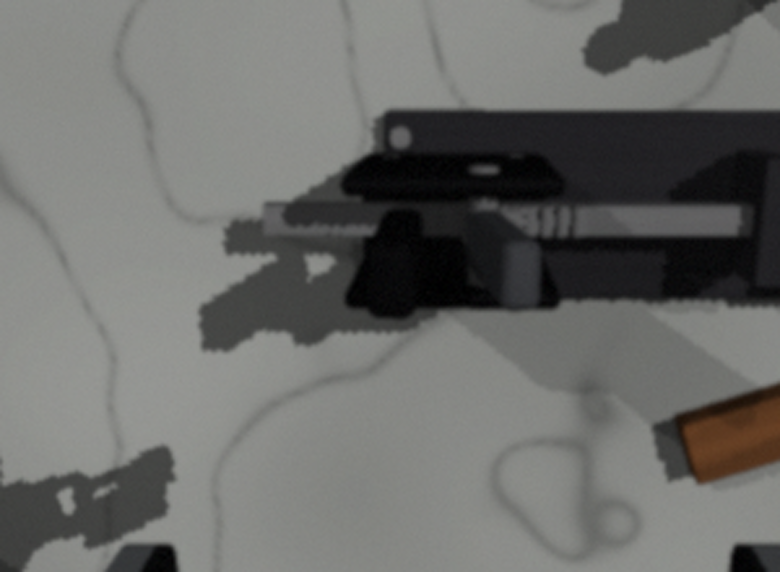

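```bash
python3 - <<'E'
from h import *
import pickle
im=np.load('w5.npy');C=pickle.load(open('w5.pkl','rb'))
T=plane(C,(347.4,205.4),.169);print(T)
d=np.array([np.cos(1.318),np.sin(1.318),0])
for k in(.041,.044):print(T-d*k)
print((np.array([.601,.2297,.1])-d*.3015))
c=im[170:235,270:375].astype(float);c=255*np.clip(c/90,0,1)**.5;save('w5b.png',c.astype(np.uint8),7)
E
```

```text
[ 0.53330465 -0.0208505   0.169     ]
[ 0.52305005 -0.06054739  0.169     ]
[ 0.52229971 -0.06345204  0.169     ]
[ 0.52559112 -0.06221737  0.1       ]
```

View pics/w5b.png

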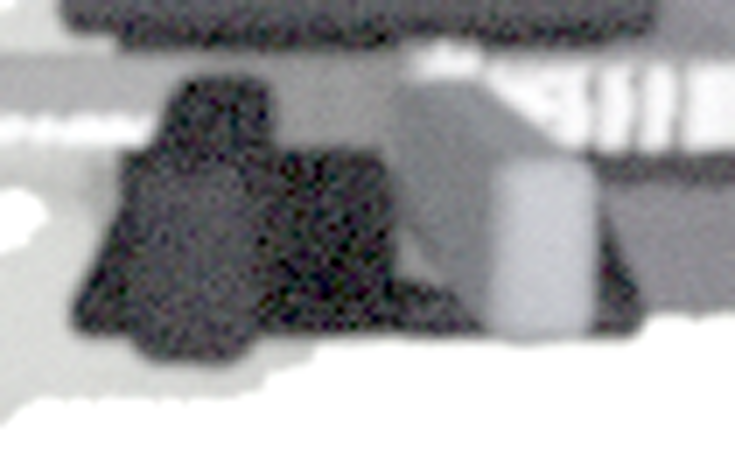

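```bash
python3 - <<'E'
from h import *
import pickle
C=pickle.load(open('w5.pkl','rb'))
d=np.array([np.cos(1.318),np.sin(1.318),0]);n=np.array([-d[1],d[0],0])
H=plane(C,(297.1,206.9),.175);T=plane(C,(347.6,205.3),.169)
G=np.array([.601,.2297,0])
for q in(H,T):print(q,(q-G)@d+.3015,(q-G)@n)
M=G-.3015*d+.015*d; M[2]=.27
print(M,go(M,2.889))
E
```

```text
[ 0.52274704 -0.0612387   0.175     ] 0.00023622135747242146 0.0029984569052719234
[ 0.53326383 -0.02066875  0.169     ] 0.04214711080783795 0.0029629715288401193
[ 0.5293428  -0.04769412  0.27      ] [ 0.0116 -0.0062  0.0553 -0.004  -0.0093 -0.0016]
```

apply_moves(deltas=[[0.008,-0.005,0.035,0,0,0,0],[0.014,-0.01,0.07,0,-0.009,0.005,0],[0.0155,-0.01,0.075,-0.004,-0.009,0.005,0],[0.0155,-0.01,0.075,-0.004,-0.009,0.005,0]])

```text
time: 6.33
tool_pos: [0.5223, -0.0489, 0.2479]
tcp_rot: [-0.401, -3.109, -0.0]
wrist_force: [-0.8, 0.2, 0.8]
width: 1.003
```

```bash
python3 - <<'E'
from h import *
import pickle
im,C=cam('wrist');np.save('w6.npy',im);pickle.dump(C,open('w6.pkl','wb'));C5=pickle.load(open('w5.pkl','rb'));s=status.read_state();print(s['tool_pos'],s['q'])
u=proj(C,[.5333,-.0207,.169])[0];h=proj(C,[.5227,-.0612,.175])[0];print(u,h)
x,y=u.astype(int);c=im[y-40:y+40,x-40:x+40];g=cv2.cvtColor(c,cv2.COLOR_RGB2GRAY)
print(g[40,::4],g[::4,40])
x,y=((u+h)/2).astype(int);c=im[y-50:y+50,x-80:x+80].astype(float);print(x-80,y-50)
save('w6.png',(255*np.clip(c/90,0,1)**.5).astype(np.uint8),5)
E
```

```text
[ 0.5246656  -0.04940786  0.2509478 ] [-1.41063351e-01 -2.93582318e-02  1.89326203e+00 -1.53845243e-04
  1.27831445e+00 -1.45508763e+00]
[367.2422607  258.18856486] [302.50050171 261.5381656 ]
[  7   4   3   9   9  14  24  24  46  58  62  60  43  21 120 119 120 119
 116 118] [ 90  63   8   7  30  33  49  61  60  61  62  60  59  57  89 123 124 146
 146 146]
254 209
```

View pics/w6.png

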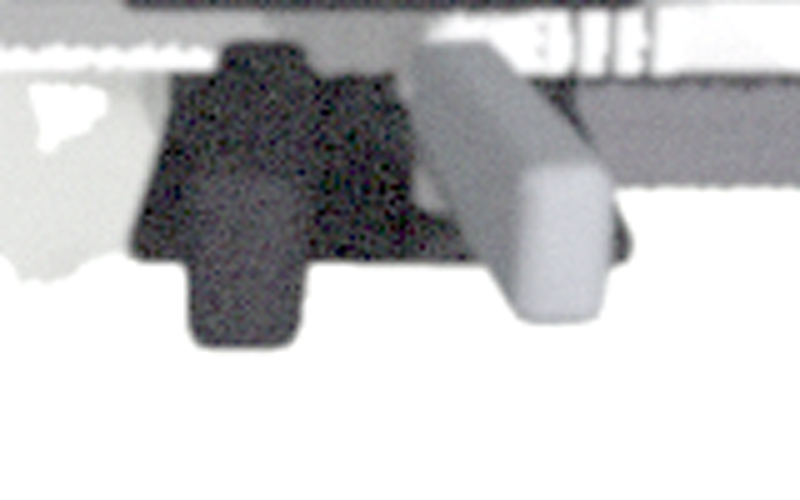

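```bash
python3 - <<'E'
from h import *
import pickle
C=pickle.load(open('w6.pkl','rb'));C5=pickle.load(open('w5.pkl','rb'))
print(tri((C5,(347.6,205.3)),(C,(367,257.4))),tri((C5,(297.1,206.9)),(C,(303,260.6))))
H=plane(C,(303,260.6),.175);T=plane(C,(367,257.4),.169);print(H,T,np.linalg.norm(T-H))
d=np.array([np.cos(1.311),np.sin(1.311),0]);g=(H+np.array([.52275,-.06124,.175]))/2+.011*d;g[2]=.134
print(g,go(g,2.882))
E
```

```text
(array([ 0.53398223, -0.02062774,  0.16584498]), [array([ 0., -0.]), array([-0.,  0.])]) (array([ 0.52353355, -0.06151387,  0.17113835]), [array([ 0.3, -0. ]), array([-0.3,  0. ])])
[ 0.52216532 -0.0607215   0.175     ] [ 0.53272458 -0.02073404  0.169     ] 0.04179108583019636
[ 0.52528338 -0.05034988  0.134     ] [-0.0009 -0.0007  0.1169 -0.0002 -0.0006  0.0029]
```

apply_moves(deltas=[[-0.001,-0.001,0.03,0,0,0.003,0],[-0.001,-0.001,0.065,0,0,0.003,0],[-0.001,-0.001,0.095,0,0,0.003,0],[-0.001,-0.001,0.117,0,0,0.003,0],[-0.001,-0.001,0.117,0,0,0.003,0]])

```text
time: 6.8
tool_pos: [0.5251, -0.0511, 0.1322]
tcp_rot: [-0.407, -3.112, 0.001]
wrist_force: [-0.5, -0.0, 0.4]
width: 0.999
```

apply_moves(deltas=[[0,0,0,0,0,0,0.8],[0,0,0,0,0,0,0.8],[0,0,0,0,0,0,0.8],[0,0,0,0,0,0,0.8],[0,0,0,0,0,0,0.8],[0,0,0,0,0,0,0.8],[0,0,0,0,0,0,0.8]], squeeze=50)

```text
time: 7.38
tool_pos: [0.5304, -0.0524, 0.1417]
tcp_rot: [0.409, 3.104, -0.0]
wrist_force: [-5.5, -2.6, 11.5]
width: 0.435
```

```bash
cat >> h.py <<'E'
def needle(tag):
    """needle angle clockwise of clamp +x from the top and side cameras: darkest direction inside the dial"""
    G=np.array([.601,.2297,.110]);out={}
    for n in('top','side'):
        im,C=cam(n);g=cv2.cvtColor(im,cv2.COLOR_RGB2GRAY).astype(np.float32);np.save(f'{n}_{tag}.npy',im)
        th=np.arange(-.6,3.2,.05)
        r=np.linspace(.006,.016,8)
        # dark profile, averaged over radii
        v=[]
        for t in th:
            P=G+np.array([[np.cos(1.313-t)*q,np.sin(1.313-t)*q,0] for q in r]);uv=proj(C,P).astype(np.float32)
            v.append(cv2.remap(g,uv[None,:,0],uv[None,:,1],cv2.INTER_LINEAR).mean())
        v=np.array(v);w=np.clip(np.median(v)-v-8,0,None);i=v.argmin();m=np.abs(th-th[i])<.4
        out[n]=(round(float((w*th*m).sum()/max((w*m).sum(),1e-6)),2),round(float(v.min())),round(float(np.median(v))))
    s=status.read_state();print(tag,out,'w mm',s['width']*85,s['wrist_force'].round(1),s['tool_pos'].round(4),s['time'])
E
python3 -c "
from h import *
needle('s1')"
```

```text
s1 {'top': (0.13, 104, 165), 'side': (0.0, 47, 48)} w mm 37.14154006849635 [-5.5 -2.1 12.4] [ 0.5304 -0.0524  0.1416] 7.4833
```

apply_moves(deltas=[[0,0,0,0,0,0,0],[0,0,0,0,0,0,0],[0,0,0,0,0,0,0],[0,0,0,0,0,0,0],[0,0,0,0,0,0,0],[0,0,0,0,0,0,0]])

```text
time: 7.98
tool_pos: [0.526, -0.0522, 0.1347]
tcp_rot: [0.409, 3.113, -0.002]
wrist_force: [1.1, 0.5, 0.3]
width: 1.003
```

apply_moves(deltas=[[0,0,0,0,0,0,0.8],[0,0,0,0,0,0,0.8],[0,0,0,0,0,0,0.8],[0,0,0,0,0,0,0.8],[0,0,0,0,0,0,0.8],[0,0,0,0,0,0,0.8],[0,0,0,0,0,0,0.8]])

```text
time: 8.57
tool_pos: [0.5277, -0.0514, 0.1375]
tcp_rot: [0.41, 3.109, 0.002]
wrist_force: [-3.7, 1.1, 11.9]
width: 0.446
```

```bash
python3 -c "
from h import *
needle('s2')
# jaw-block gap along clamp in top view: profile along the clamp at z=.06
G=np.array([.601,.2297,0]);d=np.array([np.cos(1.311),np.sin(1.311),0])
n=np.array([-d[1],d[0],0])
for t in('s1','s2'):
    im=np.load(f'top_{t}.npy')
    _,C=cam('top')
    xs=np.arange(.10,.29,.004)
    uv=proj(C,np.array([G-.3015*d+x*d-.02*n+[0,0,.06] for x in xs])).astype(np.float32)
    v=cv2.remap(im,uv[None,:,0],uv[None,:,1],cv2.INTER_LINEAR)[0].astype(int)
    print(t,[(round(float(x)*1000),int(a[0]),int(a[0]-a[2])) for x,a in zip(xs,v)])
"
```

```text
s2 {'top': (0.12, 103, 165), 'side': (0.0, 47, 48)} w mm 37.53963024408147 [-3.4  0.6 13.4] [ 0.5278 -0.0514  0.1376] 8.6667
s1 [(100, 40, -26), (104, 39, -27), (108, 39, -25), (112, 50, -6), (116, 56, -3), (120, 55, -4), (124, 43, -4), (128, 25, -2), (132, 25, -3), (136, 24, -2), (140, 28, -1), (144, 27, -2), (148, 27, 0), (152, 23, -2), (156, 31, -1), (160, 42, -4), (164, 68, -2), (168, 64, -3), (172, 61, -5), (176, 26, -1), (180, 24, -1), (184, 30, 1), (188, 54, 19), (192, 83, 36), (196, 164, 69), (200, 177, 74), (204, 174, 73), (208, 175, 72), (212, 175, 72), (216, 174, 72), (220, 176, 75), (224, 175, 73), (228, 175, 73), (232, 175, 74), (236, 175, 74), (240, 178, 77), (244, 141, 61), (248, 93, 40), (252, 95, 40), (256, 96, 42), (260, 95, 41), (264, 52, 16), (268, 31, -4), (272, 32, -2), (276, 27, -1), (280, 29, -2), (284, 73, -3), (288, 149, -6)]
s2 [(100, 39, -26), (104, 39, -26), (108, 37, -26), (112, 52, -5), (116, 55, -3), (120, 54, -4), (124, 54, -3), (128, 52, -3), (132, 48, -4), (136, 25, -1), (140, 29, 2), (144, 22, -2), (148, 25, -1), (152, 25, -2), (156, 23, -4), (160, 25, -1), (164, 27, -5), (168, 53, -2), (172, 64, -4), (176, 66, -2), (180, 56, -5), (184, 27, 1), (188, 55, 22), (192, 82, 35), (196, 163, 69), (200, 177, 75), (204, 174, 74), (208, 176, 74), (212, 174, 73), (216, 174, 73), (220, 176, 73), (224, 174, 72), (228, 175, 74), (232, 174, 74), (236, 175, 73), (240, 177, 76), (244, 143, 61), (248, 94, 40), (252, 95, 41), (256, 95, 41), (260, 96, 41), (264, 52, 18), (268, 33, -4), (272, 35, -2), (276, 29, -1), (280, 27, -2), (284, 72, -4), (288, 151, -5)]
```

apply_moves(deltas=[[0,0,0,0,0,0,0],[0,0,0,0,0,0,0],[0,0,0,0,0,0,0],[0,0,0,0,0,0,0],[0,0,0,0,0,0,0],[0,0,0,0,0,0,0]])

```text
time: 9.27
tool_pos: [0.5257, -0.0523, 0.1342]
tcp_rot: [0.409, 3.114, -0.002]
wrist_force: [0.5, -0.3, -0.6]
width: 1.001
```

apply_moves(deltas=[[0,0,0,0,0,0,0.8],[0,0,0,0,0,0,0.8],[0,0,0,0,0,0,0.8],[0,0,0,0,0,0,0.8],[0,0,0,0,0,0,0.8],[0,0,0,0,0,0,0.8],[0,0,0,0,0,0,0.8]])

```text
time: 9.85
tool_pos: [0.5279, -0.0515, 0.1377]
tcp_rot: [0.41, 3.109, 0.002]
wrist_force: [-4.4, 1.1, 12.9]
width: 0.439
```

```bash
cat >> h.py <<'E'
def gap(t):
    G=np.array([.601,.2297,0]);d=np.array([np.cos(1.311),np.sin(1.311),0]);n=np.array([-d[1],d[0],0])
    im=np.load(f'top_{t}.npy');_,C=cam('top');xs=np.arange(.15,.29,.001)
    uv=proj(C,np.array([G-.3015*d+x*d-.02*n+[0,0,.06] for x in xs])).astype(np.float32)
    v=cv2.remap(im,uv[None,:,0],uv[None,:,1],cv2.INTER_LINEAR)[0].astype(int)
    b=xs[(v[:,0]-v[:,2])>20];j=xs[(v[:,0]>45)&(np.abs(v[:,0]-v[:,2])<8)&(xs<b[0])]
    print(t,'jaw',j.min().round(3),j.max().round(3),'block',b[0].round(3),b[-1].round(3))
E
python3 -c "
from h import *
needle('s3');[gap(t) for t in('s1','s2','s3')]"
```

```text
s3 {'top': (0.13, 103, 165), 'side': (0.0, 47, 48)} w mm 37.65756394631886 [-3.6  0.8 12.6] [ 0.5279 -0.0514  0.1377] 9.95
s1 jaw 0.161 0.173 block 0.189 0.263
s2 jaw 0.168 0.18 block 0.188 0.263
s3 jaw 0.175 0.186 block 0.192 0.263
```

apply_moves(deltas=[[0,0,0,0,0,0,0],[0,0,0,0,0,0,0],[0,0,0,0,0,0,0],[0,0,0,0,0,0,0],[0,0,0,0,0,0,0],[0,0,0,0,0,0,0]])

```text
time: 10.6
tool_pos: [0.5257, -0.0523, 0.1343]
tcp_rot: [0.409, 3.114, -0.002]
wrist_force: [0.2, -0.6, 0.5]
width: 1.0
```

apply_moves(deltas=[[0,0,0,0,0,0,0.8],[0,0,0,0,0,0,0.8],[0,0,0,0,0,0,0.8],[0,0,0,0,0,0,0.8],[0,0,0,0,0,0,0.8],[0,0,0,0,0,0,0.8],[0,0,0,0,0,0,0.8]])

```text
time: 11.18
tool_pos: [0.5279, -0.0515, 0.1378]
tcp_rot: [0.41, 3.109, 0.002]
wrist_force: [-4.1, 0.0, 12.8]
width: 0.442
```

```bash
python3 -c "
from h import *
needle('s4');gap('s4')"
```

```text
s4 {'top': (0.45, 106, 166), 'side': (0.0, 46, 48)} w mm 37.43872083907251 [-4.6  1.  13. ] [ 0.5279 -0.0515  0.1378] 11.2833
s4 jaw 0.182 0.194 block 0.198 0.268
```

apply_moves(deltas=[[0,0,0,0,0,0,0],[0,0,0,0,0,0,0],[0,0,0,0,0,0,0],[0,0,0,0,0,0,0],[0,0,0,0,0,0,0],[0,0,0,0,0,0,0]])

```text
time: 11.83
tool_pos: [0.5257, -0.0523, 0.1343]
tcp_rot: [0.409, 3.114, -0.002]
wrist_force: [0.4, -0.7, 0.4]
width: 0.997
```

apply_moves(deltas=[[0,0,0,0,0,0,0.8],[0,0,0,0,0,0,0.8],[0,0,0,0,0,0,0.8],[0,0,0,0,0,0,0.8],[0,0,0,0,0,0,0.8],[0,0,0,0,0,0,0.8],[0,0,0,0,0,0,0.8],[0,0,0,0,0,0,0.8]])

```text
time: 12.5
tool_pos: [0.528, -0.0515, 0.1382]
tcp_rot: [0.41, 3.108, 0.002]
wrist_force: [-5.1, 0.5, 14.8]
width: 0.447
```

```bash
python3 -c "
from h import *
needle('s5');gap('s5')
o=[]
for t in('s1','s4','s5'):
    im=np.load(f'top_{t}.npy');o.append(cv2.resize(im[195:227,205:237],(256,256),interpolation=cv2.INTER_CUBIC))
o=np.hstack(o);b=cv2.resize(np.load('top_s5.npy')[180:270,195:387],(768,340),interpolation=cv2.INTER_CUBIC);save('s5.png',np.vstack([o,b]))
"
```

```text
s5 {'top': (1.05, 112, 166), 'side': (0.0, 47, 48)} w mm 37.724122437726244 [-5.5  1.1 15.6] [ 0.528  -0.0515  0.1382] 12.6
s5 jaw 0.15 0.202 block 0.204 0.275
```

View pics/s5.png

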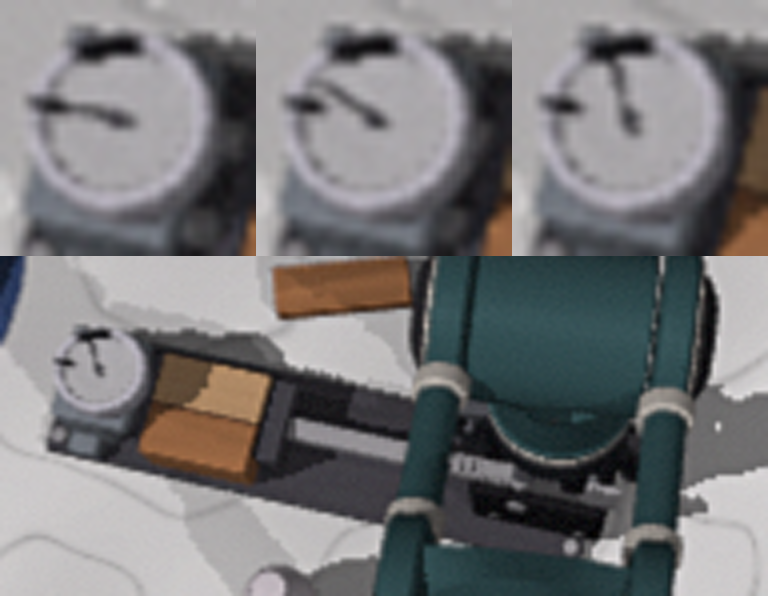

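The needle points into the dark band, about 1.04 rad clockwise of the zero mark. I'll check with slightly more grip that the trigger is really at its stop.

apply_moves(deltas=[[0,0,0,0,0,0,0.8],[0,0,0,0,0,0,0.8],[0,0,0,0,0,0,0.8],[0,0,0,0,0,0,0.8]], squeeze=60)

```text
time: 12.98
tool_pos: [0.528, -0.0516, 0.1382]
tcp_rot: [0.411, 3.108, 0.003]
wrist_force: [-5.0, -0.5, 15.4]
width: 0.442
```

```bash
python3 -c "
from h import *
needle('s6');gap('s6');print(job.finish_job())"
```

```text
s6 {'top': (1.04, 112, 166), 'side': (0.0, 47, 48)} w mm 37.40885173479943 [-4.6 -0.3 15.7] [ 0.528  -0.0516  0.1382] 13.0833
s6 jaw 0.15 0.202 block 0.204 0.275
the job is handed in; nothing more can be done
None
```

The job is done and handed in at about 13 s, with the gripper still holding the trigger squeezed home; no verdict came back.

- **Bezel:** I turned it about 0.91 rad clockwise until the zero mark lay on the resting needle, within about 0.02 rad in the wrist view, and then let go.
- **Clamping:** It took five full trigger squeezes, with the gripper opened fully between them. The block moved up against the anvil from the fourth squeeze on.
- **Needle:** It stands about 1.04 rad clockwise of the zero mark, inside the 0.80 to 1.64 rad band. That is my reading from the top picture. The script's top-camera reading also gave 1.04, but it carries an offset of about +0.12 rad from rest, so the true angle could be nearer 0.92, which is still inside the band.
- **Trigger home:** The opening read 37.4 mm against the expected 38 mm. Raising the grip from 50 N to 60 N hardly changed it, so the trigger is at its stop.

**Checks that failed or disagreed:**
- **Side camera:** the side-camera needle check gave no usable reading.
- **Heights:** those triangulated for the trigger and handle tops came out 3 to 4 mm below the given ones, so I used the given heights.
- **Wrist force:** about 15 N upward remains while holding, well under the limit.
- **Bystanders:** I didn't check these separately at the end. I saw no sign of any being touched.

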